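# Turn the gem viewer's polariser four clicks

### The arm

A 7-joint arm with a two-finger parallel gripper is mounted at the origin on the work surface; the furniture and walls round the work are solid. World frame = base frame: x ahead of the robot, y to its left, z up, the work surface at z = 0. Lengths are in m, angles in rad, forces in N, time in s.
With the tool pointing down it reaches from about 0.4 to 0.85 m from the base axis. Payload 4.5 kg.
Tool frame: the origin (TCP) lies on the centre line of the jaws, within the pads' length; the fingertips stand 8 mm ahead of it and the grasp point (between the pads) lies 11 mm behind it; z points along the fingers, x is the direction in which the jaws open and shut, and the axes are right-handed (so a half turn about z gives the same grasp; the last joint's range is limited). The gripper opens to 88 mm and grips with 3 to 60 N. Pads are 18 mm wide; open, the fingers measure 123 mm over their backs; the gripper's body (75 mm by 187 mm) begins 45 mm behind the grasp point.
Start: joints at [0.034, 0.689, -0.195, 1.565, 0.157, 0.902, -0.215], TCP at [0.625, 0, 0.247] pointing down, gripper open.
Joint ranges: [-3.01, 3.01], [-0.46, 2.08], [-1.47, 1.51], [0.13, 2.56], [-1, 4.14], [0.04, 2.09], [-2.66, 2.66]. Speed limits (rad/s): [2.57, 2.57, 3.14, 3.14, 3.14, 3.14, 3.14].

### API

Orientations are given as a unit quaternion [x, y, z, w].
In Python, from plant import r gives the robot as it stands.
- The arm moves only by the shell command python3 -m pendant 'ROWS' [FORCE]. ROWS is JSON, a list of rows, each a list of 3 entries, a list of its own where there are three numbers: the turn, a rotation vector about the tool's x, y, z in rad, then the shift along the tool's x, y, z in m, then the opening, from 0 (shut) to 1 (fully open). In form: [[[wx, wy, wz], [tx, ty, tz], claw], ...]. A call has 1 to 10 rows; each row is the pose to reach, as a shift and turn from the pose commanded when the call began, along the tool's axes at that moment; what a row does not reach only later rows make up. A row lasts 1/10 s, in which the tool goes at most 50 mm and 8.59 degrees, less where a joint would pass 70% of its speed; a pose out of reach is approached as far as the arm can. A call with a gripper value outside its range is refused whole. The fingers move at their own pace and stop on an object; FORCE is the grip in N (left out, the last holds). Time passes only in rows, so rows that repeat a pose let the fingers close. It gives the time, the measured TCP pose, the force and the opening at its end, in the units of the state.
- r.get_state(): the state, without advancing time (a new reading comes with each control period).
- r.snapshot(name): name is "scene" or "side" or "wrist"; returns a dict with "image" (480x640x3 uint8, red, green, blue), "mtx" (3x3 intrinsics, pixels), "dist" ([k1, k2, p1, p2, k3] as OpenCV has them; the pictures are not rectified), "R" (3x3) and "t" (3): a world point X has camera coordinates R X + t; the wrist camera has in their place "T_tool_cam" (4x4, takes a point from camera to tool coordinates, whose origin is the TCP and whose axes are the tool frame's). Camera axes: x right, y down, z forward; pixel columns grow to the right and rows downward; lengths in m; the calibration is good to about 2 mm. A picture is of the moment at which its call begins: read the wrist's pose just before it. There is no depth.
- r.finish_job(): hands the job in, once; it reports no verdict.
The state is a dict: "clock": time; "q": joint angles; "qd": joint speeds; "joint_torque": joint torques, N m; "tool_pos": TCP position; "eef_rot": TCP orientation; "contact_force": force on the tool from outside, world axes, zero at the start; "moment": the same for the moment, N m; "opening": opening from 0.0 (shut) to 1.0 (fully open).
Only numpy, scipy, OpenCV 4.12 (cv2) and the standard library are available. Lean on these libraries where they do the work, as an engineer would, in place of code of your own. Each camera call takes 0.05 s, during which the arm holds its last target. There are 200 camera calls.

### The job

The stone's first colour has been noted on the pleochroism viewer. To show its second colour, press the red lamp switch on top of the column down with a fingertip until it latches, then push the lever of the polariser ring exactly four clicks clockwise as seen from above (a quarter turn) from where it now stands, leave it resting in that click stop and draw clear. Push gently with a fingertip or the outside of the fingers only: pinch and lift nothing, and leave the stone on the stage and the things lying round the viewer where they are.

Things in the scene. Friction and masses are not known exactly. Their poses are not given: they have to be found in the camera images.
- viewer: grey gem viewer, fixed on the table: foot 156 x 100 mm, round lamp house with a stage (top 61 mm high), square column, and an arm 46 mm wide with a round head (radius 52 mm, flat top 154 mm high, nine white ticks at the click stops) above the stage. Origin: on the table below the head's centre. +z up, +x from head to column (arm ends at +100 mm). Yaw about 0.6 to 1.6 rad
- ring_axis (a point): centre of the black polariser ring, on the head's flat top (154 mm high); the ring turns about the vertical through it. Ring radius 31 mm, its top 14 mm above this point. Round it nothing stands above the flat top but the lever and, on the arm, the lamp switch
- lever (a point): middle of the ring's black finger lever, 44 mm from the ring's axis, 15 mm above the head's flat top. The lever is an upright radial fin with a white line on top: 9 mm thick, 28 to 54 mm from the axis, 4 to 26 mm above the flat top. Push it sideways with a fingertip 6 mm or more above the flat top
- polariser (a joint): ring angle, rad, growing clockwise seen from above. Lever along the viewer's -y at 0, -x at 1.571, +y at 3.142. Click stops every 0.3927 rad (22.5 deg) from 0 to 3.142, end stops just beyond; it starts in one of the first four. A sprung plunger holds each stop: about 4 N at the lever moves it off; past half-way it snaps on into the next stop by itself; let go, it stays in its stop
- switch_top (a point): centre of the top of the red lamp switch, a button 18 mm across on top of the column, 83 mm from the ring's axis along the viewer's +x. Off: 163 mm above the table, 9 mm proud of the arm; latched on: 158 mm, still 4 mm proud
- lamp_switch (a joint): travel of the lamp switch in m, growing downward: 0 off, 0.005 fully down, where it stays (on). It moves with about 3 N
- test_stone: smooth grey stone, 38 x 30 x 22 mm, loose on the stage under the head; origin under its centre. To be left alone
- loupe: folding loupe, 25 x 45 x 14 mm, loose on the table; origin under its centre. A bystander, to be left alone
- pale_stone: pink polished palm stone, 46 x 33 x 21 mm, loose on the table; origin under its centre. A bystander, to be left alone
- green_jar: black round gem jar with a green gem, 33 x 33 x 22 mm, loose on the table; origin under its centre. A bystander, to be left alone
- blue_jar: black round gem jar with a blue gem, 33 x 33 x 22 mm, loose on the table; origin under its centre. A bystander, to be left alone
- torch: black pocket torch, 26 x 113 x 26 mm, loose on the table; origin under its centre. A bystander, to be left alone

How it is judged:
By the outcome, as a careful person would: the job done as asked, in the order asked, and still so for the second after the job is handed in, with the robot touching nothing.
It also fails if it takes over 56 s, if anything falls off the work surface, if the arm or the gripper's body presses on something with over 40 N, if the wrist force passes 120 N, or if a joint passes its speed limit or range.

## Working session

There is one attempt and no reset: what is moved stays moved. The work goes in short steps, Python scripts to look and compute and a shell command to move; the robot and the scene stay as the last step left them, time stands still between calls to the robot, and variables do not carry over. Pictures are saved under pics/ and viewed, about 8 in all and at most 12, crops included, and the job is handed in when it is done.

```bash
mkdir -p pics; ls
cat > h.py <<'E'
import numpy as np, cv2
from plant import r
def snap(n,f=None):
    st=r.get_state(); s=r.snapshot(n)
    if f: cv2.imwrite(f,s["image"][:,:,::-1])
    if n=="wrist":
        from scipy.spatial.transform import Rotation as Ro
        T=np.eye(4);T[:3,:3]=Ro.from_quat(st["eef_rot"]).as_matrix();T[:3,3]=st["tool_pos"]
        W=np.linalg.inv(T@np.array(s["T_tool_cam"])); s["R"]=W[:3,:3]; s["t"]=W[:3,3]
    return s
def plane(s,uv,z):
    uv=np.array(uv,float).reshape(-1,1,2)
    p=cv2.undistortPoints(uv,np.array(s["mtx"]),np.array(s["dist"]))[:,0]
    R=np.array(s["R"]);C=-R.T@np.array(s["t"])
    d=np.c_[p,np.ones(len(p))]@R
    return C+d*((z-C[2])/d[:,2])[:,None]
def proj(s,X):
    return cv2.projectPoints(np.array(X,float).reshape(-1,1,3),cv2.Rodrigues(np.array(s["R"]))[0],np.array(s["t"],float),np.array(s["mtx"]),np.array(s["dist"]))[0][:,0]
E
python3 - <<'E'
from h import *
import pickle
a={n:snap(n,f"pics/{n}0.png") for n in("scene","side","wrist")}
pickle.dump(a,open("s0.pkl","wb"))
print(r.get_state())
for n in a:
    im=a[n]["image"]; h=cv2.cvtColor(im,cv2.COLOR_RGB2HSV)
    m=((h[...,0]<6)|(h[...,0]>174))&(h[...,1]>150)&(h[...,2]>80)
    k,l,st,c=cv2.connectedComponentsWithStats(m.astype(np.uint8))
    for i in range(1,k):
        if st[i,4]>15: print(n,st[i],c[i],plane(a[n],c[i],.163))
E
```

```text
pics
{'clock': 0.15, 'q': array([ 0.03381756,  0.68979254, -0.19450207,  1.56604874,  0.15730382,
        0.90254003, -0.21511036]), 'qd': array([ 0.00155534, -0.00426345, -0.00053578, -0.00458417, -0.00042515,
        0.00037387,  0.00076967]), 'joint_torque': array([-1.46674727e-03, -5.27863634e+01, -1.26819178e+00, -1.53587687e+01,
       -5.24473807e-02,  3.92338901e-03,  1.12435155e-04]), 'tool_pos': array([ 6.24543813e-01, -6.21796847e-05,  2.46107909e-01]), 'eef_rot': array([ 9.99999755e-01,  6.66248960e-06, -6.97521419e-04,  6.27558496e-05]), 'contact_force': array([-0.74081619, -0.08721611,  0.27374466]), 'moment': array([-0.04809381,  0.01106032, -0.03274648]), 'opening': 0.9978239358469052}
scene [360 213   8   7  43] [363.74418605 215.62790698] [[0.51829606 0.03604241 0.163     ]]
scene [351 451   5   7  21] [353.04761905 454.47619048] [[ 0.3070346  -0.33660886  0.163     ]]
scene [336 476   7   4  21] [338.66666667 477.80952381] [[ 0.27996103 -0.35310816  0.163     ]]
side [271 239   9   7  51] [274.98039216 241.56862745] [[0.51672405 0.04567531 0.163     ]]
wrist [120 174  33  29 712] [135.98876404 188.06179775] [[0.52052388 0.03911905 0.163     ]]
```

View pics/scene0.png

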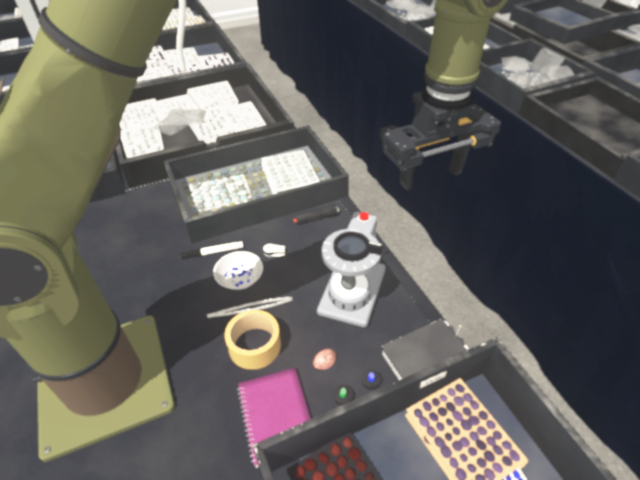

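View pics/wrist0.png

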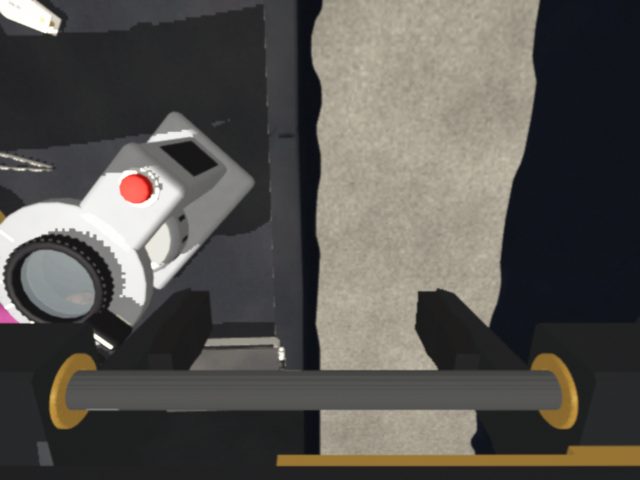

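The scene shows the viewer at about (350,270), the red switch at (364,216) and the lever pointing right. In the wrist view the switch is at (136,188), the ring centre near (57,282) and the lever near (112,330), partly hidden by a finger. I'll move the camera to sit over the viewer and shut the jaws.

```bash
python3 -m pendant '[[[0,0,0],[-0.04,0,-0.03],0],[[0,0,0],[-0.08,0.03,-0.05],0],[[0,0,0],[-0.12,0.06,-0.06],0],[[0,0,0],[-0.15,0.08,-0.06],0],[[0,0,0],[-0.15,0.08,-0.06],0],[[0,0,0],[-0.15,0.08,-0.06],0],[[0,0,0],[-0.15,0.08,-0.06],0]]'
python3 - <<'E'
from h import *
import pickle
s=snap("wrist","pics/w1.png"); pickle.dump(s,open("s1.pkl","wb"))
print(s["T_tool_cam"],r.get_state()["tool_pos"],r.get_state()["contact_force"])
im=s["image"];h=cv2.cvtColor(im,cv2.COLOR_RGB2HSV)
m=((h[...,0]<6)|(h[...,0]>174))&(h[...,1]>150)&(h[...,2]>80)
k,l,st,c=cv2.connectedComponentsWithStats(m.astype(np.uint8))
for i in range(1,k):
    if st[i,4]>100: print(st[i],c[i],plane(s,c[i],.163))
E
```

```text
clock: 0.85
tool_pos: [0.4762, -0.079, 0.3067]
eef_rot: [1.0, 0.001, 0.001, -0.0]
contact_force: [0.6, 0.4, -1.2]
opening: 0.39
[[ 9.99999678e-01  3.00637768e-04  7.44396023e-04  1.20138729e-04]
 [-5.11681377e-04  9.53174305e-01  3.02421036e-01 -7.83376752e-02]
 [-6.18619977e-04 -3.02421320e-01  9.53174151e-01 -1.38321133e-01]
 [ 0.00000000e+00  0.00000000e+00  0.00000000e+00  1.00000000e+00]] [ 0.47629358 -0.07881833  0.30659878] [-0.63628805  0.64337008 -0.71955027]
[363  45  25  28 548] [374.92883212  58.49452555] [[0.51832531 0.03809531 0.163     ]]
```

View pics/w1.png

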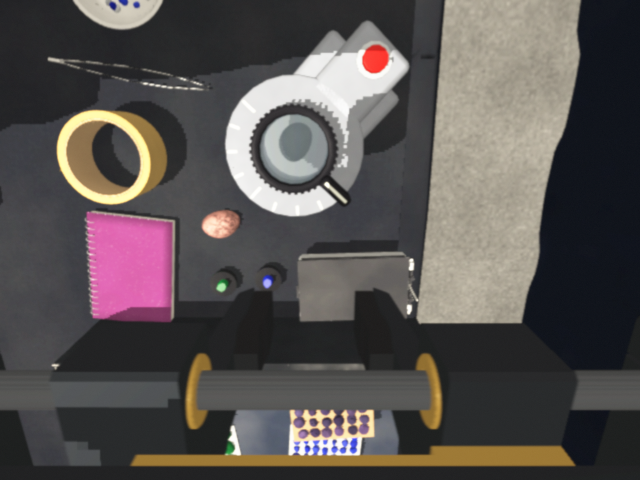

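The whole viewer is clear here: switch (375,58), ring centre about (294,148), lever line about (335,190). I'll fit the ring, head and lever.

Run:
```python
from h import *
import pickle
s=pickle.load(open("s1.pkl","rb")); im=s["image"]; g=cv2.cvtColor(im,cv2.COLOR_RGB2GRAY)
roi=np.zeros_like(g); cv2.circle(roi,(294,148),46,255,-1)
m=((g<70)&(roi>0)).astype(np.uint8)
c=max(cv2.findContours(m,cv2.RETR_CCOMP,cv2.CHAIN_APPROX_NONE)[0],key=len)[:,0]
P=plane(s,c,.168)[:,:2]
def circ(P):
    for _ in range(8):
        A=np.c_[2*P,np.ones(len(P))]; x=np.linalg.lstsq(A,(P**2).sum(1),rcond=None)[0]; ce=x[:2]; R=np.sqrt(x[2]+ce@ce)
        e=np.abs(np.hypot(*(P-ce).T)-R); k=e<max(.0015,2*np.median(e)); P=P[k]
    return ce,R,len(P)
ce,R,n=circ(P); print("ring",ce,R,n)
# head rim: bright
b=((g>110)).astype(np.uint8); roi[:]=0; cv2.circle(roi,(294,146),75,255,-1); b&=roi>0
c=max(cv2.findContours(b,cv2.RETR_EXTERNAL,cv2.CHAIN_APPROX_NONE)[0],key=len)[:,0]
c=c[np.hypot(c[:,0]-294,c[:,1]-146)<73]
Q=plane(s,c,.154)[:,:2]; print("head",circ(Q))
sw=plane(s,[374.9,58.5],.163)[0,:2]; d=sw-ce; yaw=np.arctan2(d[1],d[0]); print("sw dist",np.hypot(*d),"yaw",yaw)
# lever line
roi[:]=0; cv2.circle(roi,(337,192),17,255,-1)
m=((g>150)&(roi>0)&(np.hypot(*(np.indices(g.shape)-np.array([148,294])[:,None,None]))<75)).astype(np.uint8)
k,l,st,cc=cv2.connectedComponentsWithStats(m)
for i in range(1,k):
  if st[i,4]>10:
    v,u=np.nonzero(l==i); W=plane(s,np.c_[u,v],.180)[:,:2]; mu=W.mean(0); q=mu-ce
    ax=np.linalg.svd(W-mu)[2][0]; a=np.arctan2(q[1],q[0])
    print(st[i],mu,"r",np.hypot(*q),"ang",a,"pol",-np.pi/2+yaw-a,"axis",np.arctan2(ax[1],ax[0]))
cv2.imwrite("pics/c1.png",cv2.resize(im[20:240,200:440,::-1],None,fx=3,fy=2.7,interpolation=cv2.INTER_CUBIC))
```

```text
ring [ 0.46332536 -0.02189338] 0.029669794075537666 252
head (array([ 0.45992444, -0.02493358]), np.float64(0.04323889562825635), 599)
sw dist 0.08137010111795816 yaw 0.8289026846471191
[324 182  23  21  99] [ 0.49152436 -0.04978586] r 0.03966325852114849 ang -0.7799337584261655 pol 0.0380401162783881 axis -0.7446350901773932
[320 187  16  20 156] [ 0.4862354  -0.05444677] r 0.039806942636702855 ang -0.9575460031712206 pol 0.2156523610234432 axis -0.9073483362516347
```

View pics/c1.png

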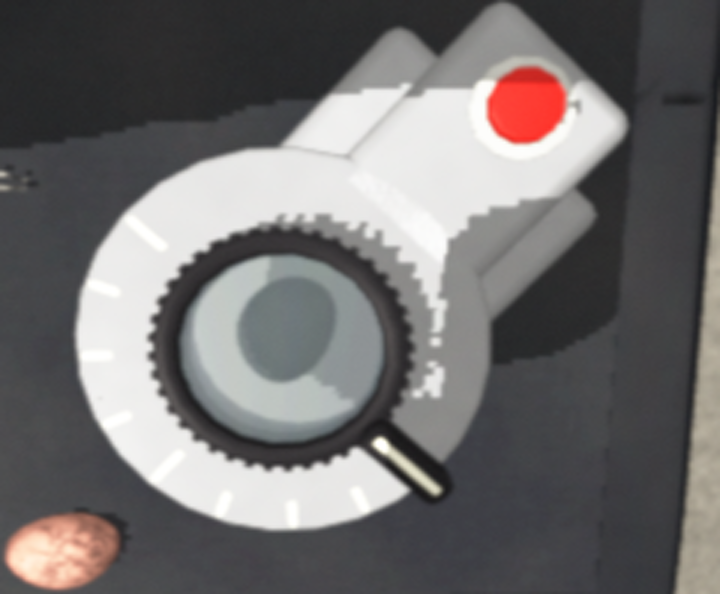

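Eight ticks are visible and the ninth is under the lever, so it stands at stop 0 (measured 0.04 rad). The target is the fourth tick, at pol 1.571. Now the switch: I'll move above it with the jaws shut.

```bash
python3 -m pendant '[[[0,0,0],[0.012,-0.035,0.02],0],[[0,0,0],[0.025,-0.07,0.04],0],[[0,0,0],[0.036,-0.1,0.07],0],[[0,0,0],[0.043,-0.1175,0.1],0],[[0,0,0],[0.043,-0.1175,0.115],0],[[0,0,0],[0.043,-0.1175,0.12],0],[[0,0,0],[0.043,-0.1175,0.122],0],[[0,0,0],[0.043,-0.1175,0.122],0],[[0,0,0],[0.043,-0.1175,0.122],0]]'
python3 - <<'E'
from h import *
s=snap("wrist","pics/w2.png"); snap("side","pics/d2.png");st=r.get_state();print(st["tool_pos"],st["contact_force"])
E
```

```text
clock: 1.8
tool_pos: [0.5187, 0.0372, 0.1856]
eef_rot: [1.0, -0.0, 0.001, -0.0]
contact_force: [-0.4, 0.6, -0.4]
opening: 0.007
[0.51853976 0.03724941 0.18557849] [ 0.76976538 -0.40220346 -1.26940428]
```

```bash
python3 -m pendant '[[[0,0,0],[0,-0.001,0.006],0],[[0,0,0],[0,-0.001,0.011],0],[[0,0,0],[0,-0.001,0.014],0],[[0,0,0],[0,-0.001,0.016],0],[[0,0,0],[0,-0.001,0.018],0],[[0,0,0],[0,-0.001,0.019],0],[[0,0,0],[0,-0.001,0.02],0],[[0,0,0],[0,-0.001,0.02],0]]'
```

```text
clock: 2.7
tool_pos: [0.5178, 0.0385, 0.1663]
eef_rot: [1.0, -0.0, 0.0, 0.0]
contact_force: [-4.7, -1.4, 18.6]
opening: 0.002
```

View pics/w2.png

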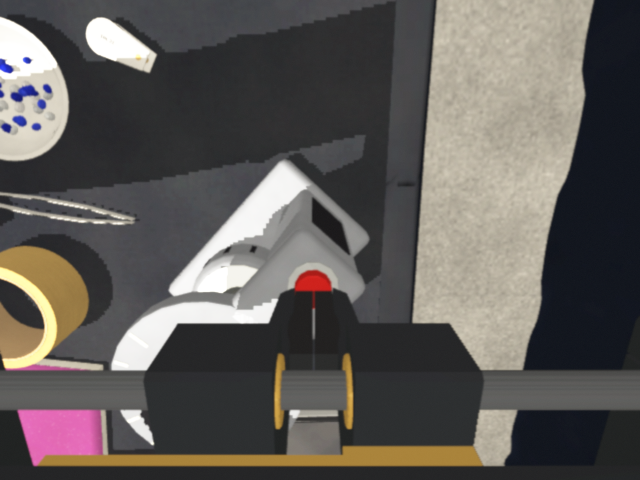

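Force rose to 18.6 N with the tip at 158 mm, so it bottomed out. I'll rise, turn and go to the counter-clockwise side of the lever, still above it.

```bash
python3 -m pendant '[[[0,0,0],[0,0,-0.02],0],[[0,0,0.1],[0,0,-0.04],0],[[0,0,0.22],[-0.001,0.015,-0.045],0],[[0,0,0.36],[-0.002,0.035,-0.045],0],[[0,0,0.5],[-0.004,0.06,-0.045],0],[[0,0,0.64],[-0.005,0.078,-0.045],0],[[0,0,0.76],[-0.005,0.078,-0.04],0],[[0,0,0.76],[-0.005,0.078,-0.04],0],[[0,0,0.76],[-0.005,0.078,-0.04],0]]'
python3 - <<'E'
from h import *
s=snap("wrist","pics/w3.png"); a=snap("scene"); b=snap("side")
A=cv2.resize(a["image"][170:340,280:420],(400,486)); B=cv2.resize(b["image"][190:310,190:350],(400,300))
B=cv2.copyMakeBorder(B,0,186,0,0,cv2.BORDER_CONSTANT)
cv2.imwrite("pics/ab3.png",np.hstack([A,B])[:,:,::-1])
from scipy.spatial.transform import Rotation as Ro
st=r.get_state();print(st["tool_pos"],st["contact_force"],Ro.from_quat(st["eef_rot"]).as_matrix().round(3))
E
```

```text
clock: 3.6
tool_pos: [0.513, -0.039, 0.2046]
eef_rot: [0.929, -0.369, -0.0, -0.0]
contact_force: [0.5, -0.7, -0.1]
opening: 0.005
[ 0.5131649  -0.03884923  0.2048104 ] [ 0.44348707 -0.05569757  0.26219937] [[ 0.727 -0.687  0.   ]
 [-0.687 -0.727  0.   ]
 [-0.    -0.001 -1.   ]]
```

View pics/ab3.png

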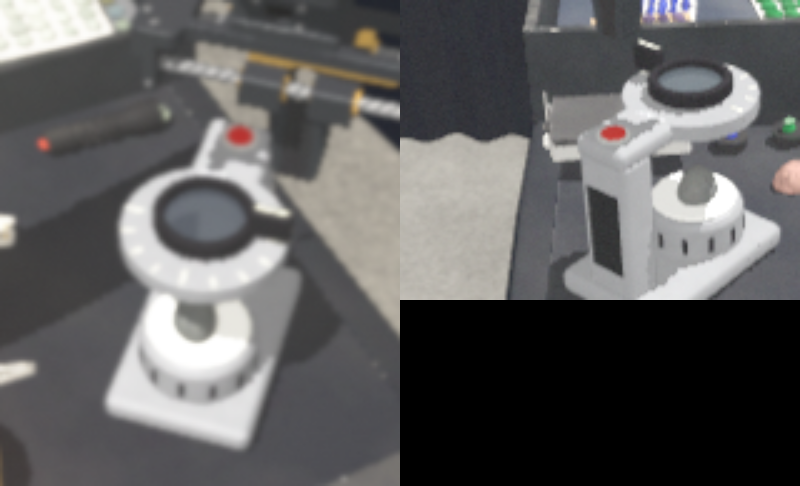

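View pics/w3.png

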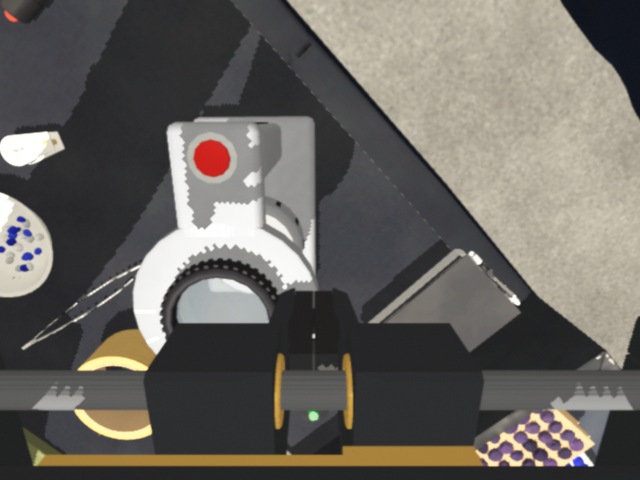

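Both views show the switch lower, nearly flush, and the gripper hangs over the right side of the lever. I'll check the switch drop numerically and descend beside the lever.

```bash
python3 -m pendant '[[[0,0,0],[0,0,0.01],0],[[0,0,0],[0,0,0.018],0],[[0,0,0],[0,0,0.024],0],[[0,0,0],[0,0,0.027],0],[[0,0,0],[0,0,0.027],0]]'
python3 - <<'E'
from h import *
import pickle
a=pickle.load(open("s0.pkl","rb"))
for n in("scene","side"):
    for s in(a[n],snap(n)):
        h=cv2.cvtColor(s["image"],cv2.COLOR_RGB2HSV)
        x=(363,215) if n=="scene" else (275,241)
        m=((h[...,0]<6)|(h[...,0]>174))&(h[...,1]>130)&(h[...,2]>70)
        v,u=np.nonzero(m); k=(abs(u-x[0])<14)&(abs(v-x[1])<14); print(n,u[k].mean(),v[k].mean(),k.sum())
    print("expect",proj(a[n],[[.519,.0385,.163],[.519,.0385,.158]]))
for p0,n in ((0,8),(.64,12)):
  for i in range(n):
    f=p0+.08*(i+1);c,s_=np.cos(f),np.sin(f); print(round(f,2),(np.array([c*.048+s_*.0135,s_*.048-c*.0135])-[.048,-.0220]).round(4))
E
```

```text
clock: 4.25
tool_pos: [0.5127, -0.0395, 0.1771]
eef_rot: [0.929, -0.371, -0.001, 0.0]
contact_force: [0.3, -0.0, 0.3]
opening: 0.007
scene 363.47169811320754 215.47169811320754 53
scene 360.75 217.0 4
expect [[363.460151   214.71219119]
 [363.30945836 216.70979522]]
side 274.8888888888889 241.61111111111111 54
side 274.88235294117646 242.73529411764707 34
expect [[273.73566495 239.51853999]
 [273.91577112 241.97988401]]
0.08 [0.0009 0.0124]
0.16 [0.0015 0.0163]
0.24 [0.0018 0.0203]
0.32 [0.0018 0.0243]
0.4 [0.0015 0.0283]
0.48 [0.0008 0.0322]
0.56 [-0.0002  0.0361]
0.64 [-0.0014  0.0398]
0.72 [-0.003   0.0435]
0.8 [-0.0049  0.047 ]
0.88 [-0.007   0.0504]
0.96 [-0.0094  0.0536]
1.04 [-0.0121  0.0566]
1.12 [-0.0149  0.0593]
1.2 [-0.018   0.0618]
1.28 [-0.0213  0.0641]
1.36 [-0.0248  0.0661]
1.44 [-0.0284  0.0678]
1.52 [-0.0321  0.0693]
1.6 [-0.0359  0.0704]
```

Switch: the red area in the side view fell from 54 to 34 px and its centroid dropped, so it is latched. Now I'll push the first part of the arc.

```bash
python3 -m pendant '[[[0,0,0],[0,0.0085,0],0],[[0,0,0.08],[0.001,0.0124,0],0],[[0,0,0.16],[0.0015,0.0163,0],0],[[0,0,0.24],[0.0018,0.0203,0],0],[[0,0,0.32],[0.0018,0.0243,0],0],[[0,0,0.4],[0.0015,0.0283,0],0],[[0,0,0.48],[0.0008,0.0322,0],0],[[0,0,0.56],[-0.0002,0.0361,0],0],[[0,0,0.64],[-0.0014,0.0398,0],0],[[0,0,0.72],[-0.003,0.0435,0],0]]'
python3 - <<'E'
from h import *
from scipy.spatial.transform import Rotation as Ro
s=snap("wrist","pics/w4.png"); a=snap("scene"); b=snap("side")
A=cv2.resize(a["image"][190:310,290:420],(400,369)); B=cv2.resize(b["image"][190:310,210:350],(400,369))
cv2.imwrite("pics/ab4.png",np.hstack([A,B])[:,:,::-1])
st=r.get_state();M=Ro.from_quat(st["eef_rot"]).as_matrix();print(st["tool_pos"],st["contact_force"],"yaw",np.arctan2(M[1,0],M[0,0]))
E
```

```text
clock: 5.35
tool_pos: [0.4805, -0.0696, 0.1781]
eef_rot: [0.737, -0.676, 0.0, -0.0]
contact_force: [-0.2, -0.1, 0.1]
opening: 0.001
[ 0.48048942 -0.06941094  0.1779868 ] [-0.50418142  0.46397075  0.69900232] yaw -1.4790922865075187
```

View pics/ab4.png

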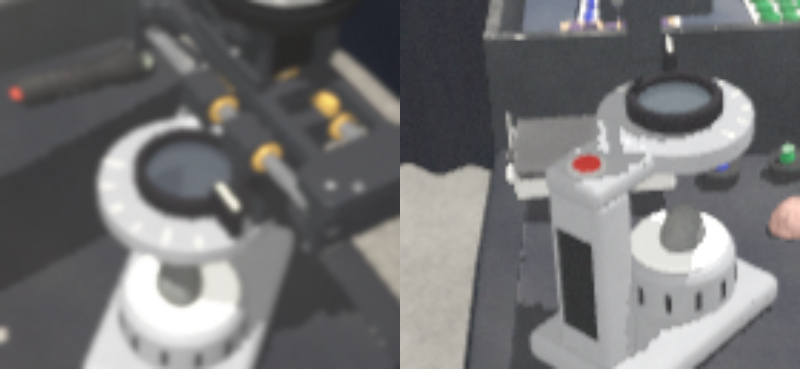

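The lever follows and has passed to about stop 2. I'll carry on to just short of the fourth stop.

```bash
python3 -m pendant '[[[0,0,0.1],[0.0011,0.0049,0],0],[[0,0,0.2],[0.0017,0.0098,0],0],[[0,0,0.3],[0.0018,0.0148,0],0],[[0,0,0.4],[0.0015,0.0198,0],0],[[0,0,0.5],[0.0006,0.0247,0],0],[[0,0,0.6],[-0.0008,0.0295,0],0],[[0,0,0.7],[-0.0026,0.0341,0],0],[[0,0,0.76],[-0.0039,0.0368,0],0],[[0,0,0.76],[-0.0039,0.0368,0],0],[[0,0,0.76],[-0.0039,0.0368,0],0]]'
python3 - <<'E'
from h import *
import pickle
from scipy.spatial.transform import Rotation as Ro
a=snap("scene"); pickle.dump(a,open("s5.pkl","wb")); b=snap("side")
A=cv2.resize(a["image"][190:310,290:420],(400,369)); B=cv2.resize(b["image"][190:310,210:350],(400,369))
cv2.imwrite("pics/ab5.png",np.hstack([A,B])[:,:,::-1])
st=r.get_state();M=Ro.from_quat(st["eef_rot"]).as_matrix();print(st["tool_pos"],st["contact_force"],"yaw",np.arctan2(M[1,0],M[0,0]))
c=np.array([.4633,-.0219])
for p in(3,4,5):
    an=-.765-p*np.pi/8; print(p,proj(a,[[*(c+.0*1),.18],[*(c+.054*np.array([np.cos(an),np.sin(an)])),.18]]))
E
```

```text
clock: 6.5
tool_pos: [0.4442, -0.0684, 0.1778]
eef_rot: [-0.437, 0.9, -0.0, 0.0]
contact_force: [0.5, -0.5, -0.0]
opening: 0.007
[ 0.44422392 -0.06845562  0.17781251] [0.4030904  0.04183019 1.03628237] yaw -2.2382084139525213
3 [[351.66211791 237.97232063]
 [354.82317794 261.37140956]]
4 [[351.66211791 237.97232063]
 [341.95212369 260.04373848]]
5 [[351.66211791 237.97232063]
 [330.78211823 255.249188  ]]
```

View pics/ab5.png

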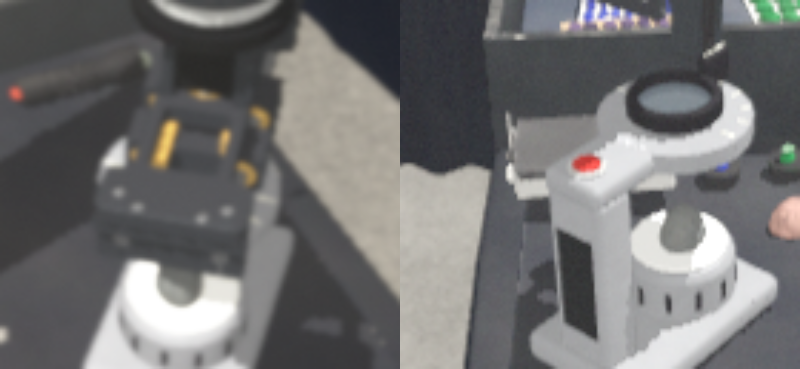

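Contact force is zero, as expected if it snapped on ahead of the finger. I'll back off, rise and swing back to the viewing pose.

```bash
python3 -m pendant '[[[0,0,0],[0,-0.006,0],0],[[0,0,0],[0,-0.01,-0.01],0],[[0,0,0],[0,-0.01,-0.03],0],[[0,0,-0.1],[0,-0.01,-0.06],0],[[0,0,-0.24],[0,-0.01,-0.09],0],[[0,0,-0.38],[0,-0.01,-0.12],0],[[0,0,-0.52],[0,-0.01,-0.125],0],[[0,0,-0.66],[0,-0.01,-0.125],0],[[0,0,-0.8],[0,-0.01,-0.125],0],[[0,0,-0.94],[0,-0.01,-0.125],0]]'
python3 -m pendant '[[[0,0,-0.14],[0,0,0],0],[[0,0,-0.28],[0,0,0],0],[[0,0,-0.42],[0,0,0],0],[[0,0,-0.56],[0,0,0],0],[[0,0,-0.7],[0,0,0],0],[[0,0,-0.84],[0,0,0],0],[[0,0,-0.98],[0,0,0],0],[[0,0,-1.12],[0,0,0],0],[[0,0,-1.26],[0,0,0],0],[[0,0,-1.3],[0,0,0],0]]'
python3 - <<'E'
from h import *
import pickle
s=snap("wrist"); pickle.dump(s,open("s6.pkl","wb"))
p=proj(s,[[.4633,-.0219,.168]])[0]; print(p,r.get_state()["tool_pos"])
x,y=int(p[0]),int(p[1]); im=s["image"]
cr=im[max(0,y-110):y+110,max(0,x-120):x+120]; print(max(0,x-120),max(0,y-110))
cv2.imwrite("pics/c6.png",cv2.resize(cr[:,:,::-1],None,fx=2.7,fy=2.7,interpolation=cv2.INTER_CUBIC))
E
```

```text
clock: 7.6
tool_pos: [0.4521, -0.0751, 0.303]
eef_rot: [0.798, -0.603, 0.0, -0.0]
contact_force: [-0.9, 0.5, 0.2]
opening: 0.006
clock: 8.6
tool_pos: [0.452, -0.0753, 0.3028]
eef_rot: [1.0, 0.002, 0.0, 0.0]
contact_force: [-0.3, 0.6, 0.5]
opening: 0.005
[329.05770299 155.23631209] [ 0.45197981 -0.07529428  0.30282171]
209 45
```

View pics/c6.png

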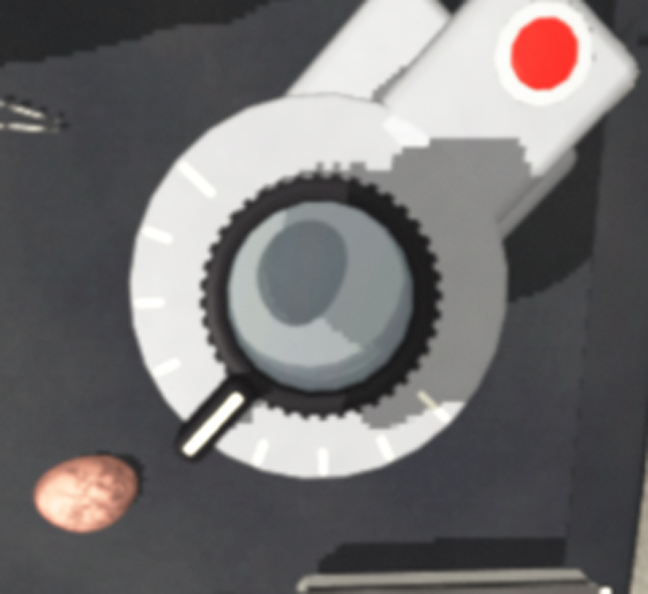

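The lever covers the fifth tick, with four ticks visible on each side, so it stands at stop 4. The switch is still down. I'll do one numeric check and then hand in.

Run:
```python
from h import *
import pickle
s=pickle.load(open("s6.pkl","rb"))
L=np.array([[240,397],[190,452.]])/2.7+[209,45]
W=plane(s,L,.18)[:,:2]; c=plane(s,np.array([[320,295.]])/2.7+[209,45],.168)[0,:2]
q=W.mean(0)-c; d=W[1]-W[0]
print(c,np.hypot(*q),"pol by position",-.765-np.arctan2(q[1],q[0]),"by line",-.765-np.arctan2(d[1],d[0]))
st=r.get_state(); print(st["clock"],st["contact_force"],abs(st["qd"]).max())
p=-.765-np.arctan2(q[1],q[0])
if abs(p-1.571)<.15: print(r.finish_job())
```

```text
[ 0.46220362 -0.02122877] 0.04202762323372021 pol by position 1.5106098828862158 by line 1.5413322993451217
8.65 [-0.91756888 -0.35298724  0.78524147] 0.0835351715831548
the job is handed in; nothing more can be done
None
```

I pressed the lamp switch down, then pushed the lever four clicks clockwise from stop 0, drew clear and handed the job in at about 8.7 s.

- **Switch:** it met a firm stop at 18.6 N with the fingertip at 158 mm. After release, the side view still showed it sunk (red area 54 px before, 34 px after). The scene camera's check was useless because the gripper hid the button.
- **Lever:** in the last picture it covers the fifth tick, with four ticks visible on each side. Its angle measured 1.51 rad by position and 1.54 rad by its white line, against 1.571 nominal, which is within measuring error of stop 4.
- **Surroundings:** contact force was near zero at the end and the gripper was well above the viewer. I never moved the arm near the stone on the stage or the things lying round the viewer. The stone and those in view looked undisturbed, but I did not measure their positions before and after.
- **Disagreement:** the fit of the head's rim came out 4 to 5 mm off the ring's centre, with too small a radius (43 mm instead of 52 mm). I discarded it and used the ring, switch and lever, which agreed with each other to about 2 to 4 mm.

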